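# Index the dividing table to the next hole

## Robot

A 7-joint arm with a two-finger parallel gripper is mounted at the origin on the work surface. World frame = base frame: x ahead of the robot, y to its left, z up, the work surface at z = 0. Lengths are in m, angles in rad, forces in N, time in s.
With the tool pointing down it reaches from about 0.4 to 0.9 m from the base axis. Payload 5.5 kg.
Tool frame: the origin (TCP) lies at the very end of the fingers, on their centre line; the grasp point (between the pads) lies 19 mm behind it; z points along the fingers, y is the line along which they close (so a half turn about z gives the same grasp; the last joint's range is limited). The gripper opens to 85 mm and grips with 20 to 120 N. Pads are 22 mm wide; open, the fingers measure 114 mm over their backs; the gripper's body (76 mm by 85 mm) begins 54 mm behind the grasp point. The pads swing forward as they close: fully open they stand 13 mm farther back than shut.
Start: joints at [-0.881, 0.501, -0.427, 1.55, 0.221, 1.138, -0.21], TCP at [0.269, 0.592, 0.231] pointing down, gripper open.
Joint ranges: [-2.88, 2.88], [-0.31, 2.03], [-1.54, 1.56], [0.2, 2.42], [-1.41, 4.55], [0.19, 2.02], [-2.57, 2.57]. Speed limits (rad/s): [2.57, 2.57, 3.14, 3.14, 3.14, 3.14, 3.14].

## Interface

Orientations are given as a 3x3 rotation matrix whose columns are the frame's x, y, z axes.
In Python, from workcell import manip gives the robot as it stands.
- The arm moves only by the tool arm_command, never from a script. Its argument "plan" is a list of rows, each an object with "grip": the gripper's target within -1 to 1 (fully open at 1, half-way at 0, shut at -1); "slide": the shift along the tool's x, y, z in mm, a list of three; "roll": the turn about the tool's z in rad. In form: [{"grip": grip, "slide": [tx, ty, tz], "roll": roll}, ...]. A call has exactly 8 rows; each row is the pose to reach, as a shift and turn from the pose commanded when the call began, along the tool's axes at that moment; what a row does not reach only later rows make up. A row lasts 1/10 s, in which the tool goes at most 50 mm and 8.59 degrees, less where a joint would pass 70% of its speed; a pose out of reach is approached as far as the arm can. A call with a gripper value outside its range is refused whole. The fingers move at their own pace and stop on an object; "newtons" is the grip in N (left out, the last holds). Time passes only in rows, so rows that repeat a pose let the fingers close, or fill a call up. It gives the time, the measured TCP pose, the force, the opening and the grip force at its end, in the units of the state.
- manip.get_obs(): the state, without advancing time (a new reading comes with each control period).
- manip.get_image(name): name is "scene" or "top"; returns (picture, depth): 400x640x3 uint8, red, green, blue; 400x640 float32, m along the optical axis (not along the pixel's ray), 0 where there is no reading.
- manip.calibration(name): a dict with "mtx" (3x3 intrinsics, pixels), "k1" (the pictures are not rectified: a ray, as slopes to the right and down, at radius r is drawn at 1 + k1 r^2 times it, then the intrinsics apply), "extrinsics" (4x4, takes a point from camera to world coordinates). Camera axes: x right, y down, z forward; pixel columns grow to the right and rows downward; lengths in m; the calibration is good to about 2 mm. A picture is of the moment at which its call begins. calibration takes no time and is no camera call.
- manip.finish_job(): hands the job in; it is judged then, once.
The state is a dict: "time_s": time; "q": joint angles; "qvel": joint speeds; "effort": joint torques, N m; "tool_pos": TCP position; "tool_rot": TCP orientation; "wrist_force": force on the tool from outside, world axes, zero at the start; "torque": the same for the moment, N m; "width": finger opening in m; "gripper_force": force on a finger pad.
Only numpy, scipy, OpenCV 4.12 (cv2) and the standard library are available. Lean on these libraries where they do the work, as an engineer would, in place of code of your own. Each camera call takes 0.05 s, during which the arm holds its last target. There are 200 camera calls.

## Task

With the fingertips, press the dished brass indexing plunger on the dividing table fully in, and while it is held in turn the table clockwise (seen from above) to the next notch of the index ring without running past it; then let the plunger spring fully up into that notch and move clear. Lift nothing: the nickel bucket stays standing in its seat on the table, and the tubes, iron foot and spring on the bench are left where they are.

Things in the scene. Friction and masses are not known exactly. Their poses are not given: they have to be found in the camera images.
- table_disc (a joint): Angle of the round steel table (230 mm diameter, top 52 mm above the bench). About 0 at the start, grows clockwise seen from above; 0 is the notch the plunger starts in, 0.785 the next one clockwise. Locked while the plunger is up (play about 0.01 rad); with the plunger pressed it turns with a drag of about 0.06 N m and stays where it is left.
- index_plunger (a joint): How far the plunger is pressed straight down: 0 up, 0.018 m at its stop; the table is free beyond 0.012. Its spring pushes up with 4 N (up) to 8 N (in). It rides on the table. When up, its 12 mm wide brass key, pointing outwards, stands in a notch. Let go between notches it stays about 0.012 m down; within about 0.02 rad of a notch it springs up and centres itself.
- plunger_top (a point): Centre of the floor of the plunger's round brass dish, where the fingertips press; moves down with the plunger and round with the table. 85 mm from the table's axis and, when up, 80 mm above the bench. Dish 56 mm outside, 49 mm inside; its rim stands 8 mm above this floor, so fingertips in it can also push it sideways.
- axis_top (a point): Fixed point on the table's vertical axis, level with its top, 52 mm above the bench; z is up. Around the table, level with its top, lies the fixed index ring of the cast-iron base (300 mm diameter, any yaw): 8 notches, 14 mm wide, evenly spaced 45 degrees apart.
- bucket_mid (a point): Centre of the loose nickel swing bucket (cup 44 mm in diameter, 50 mm high, two small trunnion pins, about 0.25 kg) that stands in a shallow ring seat in the middle of the table and turns with it; its rim is 102 mm above the bench. z is its upright axis.
- tube_a_mid (a point): Centre of a loose brown glass tube standing upright on the bench, 38 mm in diameter, 82 mm high.
- tube_b_mid (a point): Centre of a second, equal brown glass tube standing upright on the bench.
- foot_mid (a point): Centre of a loose cast-iron base foot on the bench: plate 80 x 60 mm with a round boss, 44 mm high.
- spring_mid (a point): Centre of a loose brass tension spring lying on the bench, 70 mm long, 19 mm thick.
- bucket: The same nickel bucket; its origin is the centre of its underside.
Not all that is in view belongs to the job. Of the things that look like the bucket, the middle-sized one is meant.

How it is judged:
By the outcome, as a careful person would: the job done as asked, in the order asked, and still so for the second after the job is handed in, with the robot touching nothing.
It also fails if it takes over 32 s, if anything falls off the work surface, if the arm or the gripper's body presses on something with over 40 N, if the wrist force passes 120 N, or if a joint passes its speed limit or range.

## Working session

There is one attempt and no reset: what is moved stays moved. The work goes in short steps, Python scripts to look and compute and a tool call to move; the robot and the scene stay as the last step left them, time stands still between calls to the robot, and variables do not carry over. Pictures are saved under pics/ and viewed, at most 10 in all, crops included, and the job is handed in when it is done.

Besides the shell and the picture viewer there is one more tool, called after "Call:" as name(argument=value, ...), one argument or row to a line, values as JSON. arm_command: Moves the arm, as the interface text tells. Its arguments: {"type":"object","properties":{"plan":{"type":"array","items":{"type":"object","properties":{"grip":{"type":"number"},"slide":{"type":"array","items":{"type":"number"}},"roll":{"type":"number"}}}},"newtons":{"type":"number"}},"required":["plan"]}

```bash
mkdir -p pics; cat > h.py <<'E'
import numpy as np, cv2
from workcell import manip
def grab(n):
    im,d=manip.get_image(n); np.savez(f'{n}.npz',im=im,d=d); return im,d
def load(n):
    z=np.load(f'{n}.npz'); return z['im'],z['d']
def cloud(n,d):
    c=manip.calibration(n); K=np.array(c['mtx']); h,w=d.shape
    u,v=np.meshgrid(np.arange(w),np.arange(h))
    p=cv2.undistortPoints(np.stack([u,v],-1).reshape(-1,1,2).astype(np.float64),K,np.array([c['k1'],0,0,0.]))[:,0]
    z=d.reshape(-1,1); P=np.hstack([p*z,z,np.ones_like(z)])@np.array(c['extrinsics']).T
    return P[:,:3].reshape(h,w,3)
def save(name,im): cv2.imwrite(f'pics/{name}.png',im[...,::-1])
E
python3 - <<'E'
from h import *
for n in('scene','top'):
    im,d=grab(n); save(n+'0',im)
    print(manip.calibration(n))
o=manip.get_obs(); print(o)
E
```

```text
{'mtx': array([[424.0799881 ,   0.        , 322.93646624],
       [  0.        , 424.0799881 , 199.28314501],
       [  0.        ,   0.        ,   1.        ]]), 'k1': 0.021866689097926623, 'extrinsics': array([[ 0.12100922,  0.70949949, -0.69423861,  1.20842352],
       [ 0.99257542, -0.09513693,  0.07578256, -0.05088807],
       [-0.01228004, -0.69825457, -0.7157442 ,  0.72970462],
       [ 0.        ,  0.        ,  0.        ,  1.        ]])}
{'mtx': array([[496.38063283,   0.        , 324.42006081],
       [  0.        , 496.38063283, 205.48702725],
       [  0.        ,   0.        ,   1.        ]]), 'k1': -0.12958928565513342, 'extrinsics': array([[ 0.01400925, -0.992302  ,  0.12304667,  0.42831714],
       [-0.99989508, -0.01435605, -0.00193229, -0.00814349],
       [ 0.00368388, -0.12300669, -0.992399  ,  1.10510238],
       [ 0.        ,  0.        ,  0.        ,  1.        ]])}
{'time_s': 0.1, 'q': array([-0.88078546,  0.50177182, -0.42678553,  1.551289  ,  0.22080781,
        1.13832279, -0.21028798]), 'qvel': array([-0.00178892, -0.00269296,  0.00169046, -0.00431546, -0.00099417,
        0.0002093 , -0.00045563]), 'effort': array([-1.07368006e-02, -5.70812702e+01, -5.83814442e+00, -2.81750894e+01,
        1.05168062e-02,  5.70039701e-03,  1.06207369e-05]), 'tool_pos': array([0.26888323, 0.59111628, 0.2303735 ]), 'tool_rot': array([[-9.10304278e-01,  4.13939048e-01, -7.65461095e-04],
       [ 4.13939752e-01,  9.10302940e-01, -1.56178823e-03],
       [ 5.03163519e-05, -1.73855729e-03, -9.99998487e-01]]), 'wrist_force': array([ 0.61954893, -0.01643571, -0.0654822 ]), 'torque': array([ 0.02314841, -0.02396659,  0.03781286]), 'gripper_force': 0.0, 'width': 0.08522937886795635}
```

View pics/scene0.png

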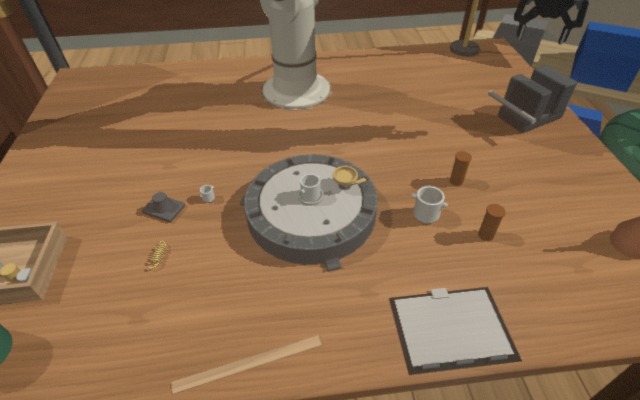

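View pics/top0.png

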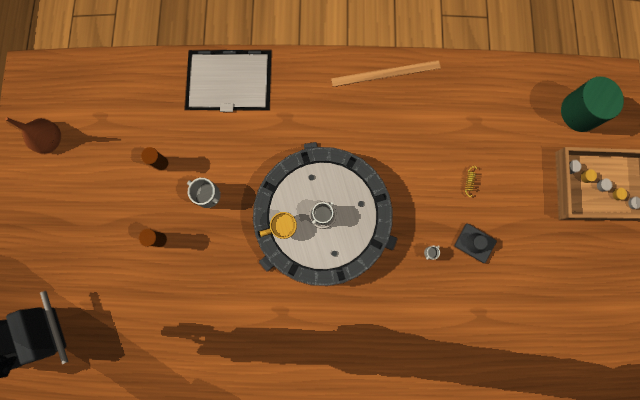

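The top view shows the dividing table at (322,215) with the brass dish at (284,225) and its key pointing left to (265,233). Candidates for the bucket are the large one at (202,192), the middle one at (322,213), which stands in the table seat and is the one meant, and the small one at (432,253). The only dished brass thing on the table is (284,225); the other brass-coloured items are the spring (472,181) and the pots in the tray (590,176). Next I'll measure and take a close crop.

```bash
python3 - <<'E'
from h import *
im,d=load('top'); P=cloud('top',d)
hsv=cv2.cvtColor(im,cv2.COLOR_RGB2HSV)
X,Y,Z=P[...,0],P[...,1],P[...,2]
box=np.zeros(d.shape,bool); box[130:300,240:405]=1
t=box&(Z>.044)&(Z<.060)&(d>0)
pts=P[t][:,:2].astype(np.float32); c,r=cv2.minEnclosingCircle(pts); print('ring+disc circle',c,r,'Zmed',np.median(Z[t]))
disc=t&(hsv[...,1]<60)&(hsv[...,2]>110)
print('disc',cv2.minEnclosingCircle(P[disc][:,:2].astype(np.float32)))
b=box&(hsv[...,1]>110)&(hsv[...,0]>15)&(hsv[...,0]<35)&(hsv[...,2]>100)&(Z>.06)
print('brass n',b.sum(),'z pct',np.percentile(Z[b],[2,20,50,80,98]))
for lo,hi in((.074,.084),(.084,.095)):
    m=b&(Z>lo)&(Z<hi); print(lo,m.sum(),P[m].mean(0) if m.any() else 0,cv2.minEnclosingCircle(P[m][:,:2].astype(np.float32)) if m.any() else 0)
rim=box&(Z>.095)&(Z<.11); print('bucket rim',rim.sum(),cv2.minEnclosingCircle(P[rim][:,:2].astype(np.float32)))
save('crop1',cv2.resize(im[140:295,245:400],None,fx=3.8,fy=3.8,interpolation=cv2.INTER_CUBIC))
im,d=load('scene'); Q=cloud('scene',d); hs=cv2.cvtColor(im,cv2.COLOR_RGB2HSV)
box=np.zeros(d.shape,bool); box[150:260,240:385]=1
m=box&(hs[...,1]>110)&(hs[...,0]>15)&(hs[...,0]<35)&(Q[...,2]>.082)&(Q[...,2]<.095)
print('scene rim',m.sum(),Q[m].mean(0),cv2.minEnclosingCircle(Q[m][:,:2].astype(np.float32)))
m=box&(Q[...,2]>.044)&(Q[...,2]<.060);print('scene ring',cv2.minEnclosingCircle(Q[m][:,:2].astype(np.float32)))
E
```

```text
ring+disc circle (0.5389739871025085, -0.0065237688831985) 0.1505146473646164 Zmed 0.0524230439190565
disc ((0.5388813018798828, -0.005105379968881607), 0.1465822160243988)
brass n 568 z pct [0.0765187  0.07925025 0.08116914 0.08637034 0.09041655]
0.074 425 [0.51337083 0.07519041 0.0803403 ] ((0.5117737650871277, 0.075027234852314), 0.025935636833310127)
0.084 143 [0.51355038 0.0747853  0.08792819] ((0.513225257396698, 0.07500293850898743), 0.027917983010411263)
bucket rim 104 ((0.5396700501441956, -0.007437963970005512), 0.024776272475719452)
scene rim 143 [0.51523533 0.07725517 0.08612407] ((0.5138358473777771, 0.0742577537894249), 0.028558960184454918)
scene ring ((0.5393699407577515, -0.007650668732821941), 0.15125398337841034)
```

View pics/crop1.png

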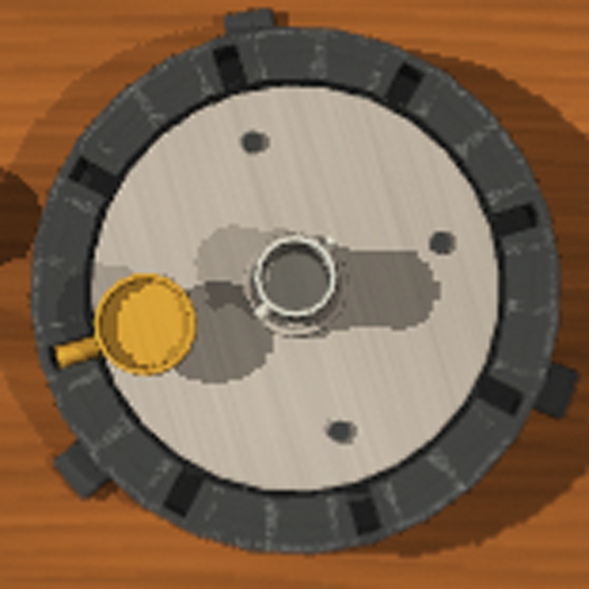

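The crop shows the brass dish at (145,323) with its key in the notch at (75,352). The next notch clockwise is at (92,175), and the bucket stands in its seat at (295,277). The measured axis is (0.539,-0.007) and the dish (0.513,0.075). They are 86 mm apart and the dish floor is at z 0.080, which matches the description. Now I'll move above the dish with the gripper shut.

Call:
arm_command(
  plan=[
    {"grip": -1,"slide": [-15,-13,0],"roll": 0},
    {"grip": -1,"slide": [-45,-38,0],"roll": 0},
    {"grip": -1,"slide": [-80,-68,0],"roll": 0},
    {"grip": -1,"slide": [-115,-98,0],"roll": 0},
    {"grip": -1,"slide": [-150,-128,0],"roll": 0},
    {"grip": -1,"slide": [-185,-157,0],"roll": 0},
    {"grip": -1,"slide": [-215,-182,0],"roll": 0},
    {"grip": -1,"slide": [-230,-195,0],"roll": 0},
  ],
  newtons=30,
)

```text
time_s: 0.9
tool_pos: [0.3994, 0.3146, 0.2309]
tool_rot: [[-0.908, 0.418, 0.0], [0.418, 0.908, -0.002], [-0.001, -0.002, -1.0]]
wrist_force: [0.4, 0.4, 0.4]
width: -0.0002
gripper_force: 0.0
```

Call:
arm_command(
  plan=[
    {"grip": -1,"slide": [-15,-13,0],"roll": 0},
    {"grip": -1,"slide": [-45,-38,5],"roll": 0},
    {"grip": -1,"slide": [-80,-68,20],"roll": 0},
    {"grip": -1,"slide": [-115,-98,40],"roll": 0},
    {"grip": -1,"slide": [-150,-127,60],"roll": 0},
    {"grip": -1,"slide": [-185,-156,80],"roll": 0},
    {"grip": -1,"slide": [-200,-170,90],"roll": 0},
    {"grip": -1,"slide": [-206,-174,100],"roll": 0},
  ],
)

```text
time_s: 1.7
tool_pos: [0.5135, 0.0719, 0.1301]
tool_rot: [[-0.908, 0.419, -0.001], [0.419, 0.908, -0.001], [0.001, -0.002, -1.0]]
wrist_force: [-0.2, -0.3, -1.0]
width: -0.0
gripper_force: 0.0
```

```bash
python3 - <<'E'
from h import *
im,d=grab('scene'); o=manip.get_obs(); print(o['time_s'],o['tool_pos'],o['tool_rot'],o['qvel'].round(3),o['q'].round(2))
D=np.array([.5133,.0749,.084])-o['tool_pos']; print('slide mm',o['tool_rot'].T@D*1000)
save('crop2',cv2.resize(im[60:270,220:430],None,fx=2.8,fy=2.8,interpolation=cv2.INTER_CUBIC))
E
```

```text
1.75 [0.51279198 0.07268596 0.12888807] [[-0.90873792  0.4173584  -0.00271504]
 [ 0.41736226  0.90873961 -0.00103187]
 [ 0.00203661 -0.00207085 -0.99999578]] [-0.037 -0.026 -0.039  0.008 -0.013  0.045 -0.029] [-0.04  0.38 -0.19  1.97  0.1   0.8   0.86]
slide mm [ 0.37097483  2.31696746 44.88421299]
```

View pics/crop2.png

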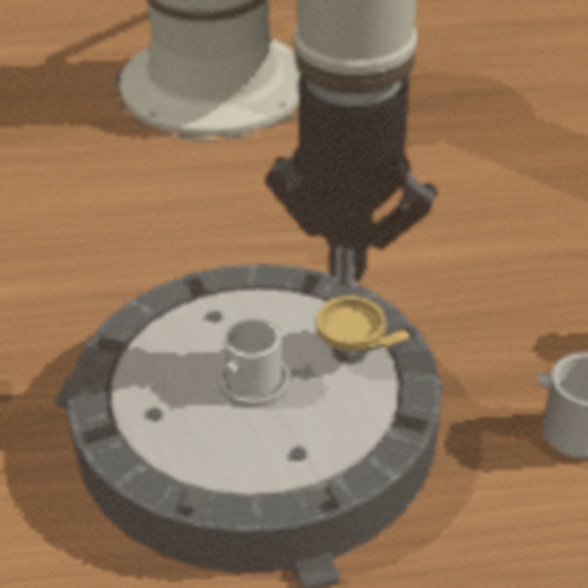

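The fingertips at crop (345,275) hang directly over the brass dish at (350,320), and the bucket is undisturbed. Pressing down now.

Call:
arm_command(
  plan=[
    {"grip": -1,"slide": [0,1,10],"roll": 0},
    {"grip": -1,"slide": [0,2,25],"roll": 0},
    {"grip": -1,"slide": [0,2,38],"roll": 0},
    {"grip": -1,"slide": [0,2,46],"roll": 0},
    {"grip": -1,"slide": [0,2,52],"roll": 0},
    {"grip": -1,"slide": [0,2,57],"roll": 0},
    {"grip": -1,"slide": [0,2,62],"roll": 0},
    {"grip": -1,"slide": [0,2,65],"roll": 0},
  ],
)

```text
time_s: 2.55
tool_pos: [0.5146, 0.0786, 0.0669]
tool_rot: [[-0.911, 0.413, 0.001], [0.413, 0.911, 0.001], [-0.001, 0.002, -1.0]]
wrist_force: [-2.4, 2.5, 7.3]
width: -0.0002
gripper_force: 3.6
```

Call:
arm_command(
  plan=[
    {"grip": -1,"slide": [0,0,1],"roll": 0},
    {"grip": -1,"slide": [0,0,2],"roll": 0},
    {"grip": -1,"slide": [0,0,3],"roll": 0},
    {"grip": -1,"slide": [0,0,4],"roll": 0},
    {"grip": -1,"slide": [0,0,4],"roll": 0},
    {"grip": -1,"slide": [0,0,4],"roll": 0},
    {"grip": -1,"slide": [0,0,4],"roll": 0},
    {"grip": -1,"slide": [0,0,4],"roll": 0},
  ],
)

```text
time_s: 3.35
tool_pos: [0.5152, 0.0787, 0.0636]
tool_rot: [[-0.911, 0.413, 0.003], [0.413, 0.911, 0.002], [-0.002, 0.003, -1.0]]
wrist_force: [-1.4, 2.8, 8.5]
width: 0.0
gripper_force: 4.0
```

Call:
arm_command(
  plan=[
    {"grip": -1,"slide": [0,-1,1],"roll": 0},
    {"grip": -1,"slide": [0,-2,2],"roll": 0},
    {"grip": -1,"slide": [0,-2,3],"roll": 0},
    {"grip": -1,"slide": [0,-2,3],"roll": 0},
    {"grip": -1,"slide": [0,-2,3],"roll": 0},
    {"grip": -1,"slide": [0,-2,3],"roll": 0},
    {"grip": -1,"slide": [0,-2,3],"roll": 0},
    {"grip": -1,"slide": [0,-2,3],"roll": 0},
  ],
)

```text
time_s: 4.15
tool_pos: [0.5161, 0.0788, 0.062]
tool_rot: [[-0.911, 0.412, 0.006], [0.412, 0.911, 0.004], [-0.004, 0.006, -1.0]]
wrist_force: [-1.9, 5.8, 15.2]
width: -0.0002
gripper_force: 7.6
```

```bash
python3 - <<'E'
from h import *
o=manip.get_obs(); print(o['time_s'],o['tool_pos'],o['wrist_force'],o['torque'])
E
```

```text
4.15 [0.51608229 0.07882455 0.06201325] [-1.90733908  5.78482099 15.16717943] [ 1.30585566  0.48370747 -0.10561567]
```

Pressed home: z is 0.062, 18 mm below the up position, and the force has risen above the spring's. Now I'll work out the arc.

```bash
python3 - <<'E'
import numpy as np
r=np.array([-.026,.081]); T=np.array([[-.910,.414],[.414,.910]]).T
for t in (.03,.1,.2,.3,.4,.5,.6,.65,.7,.74,.785):
    c,s=np.cos(t),np.sin(t); d=np.array([[c,s],[-s,c]])@r-r
    print(t,(T.T@d*1000).round(1))
E
```

```text
0.03 [-1.9  1.7]
0.1 [-6.6  5.4]
0.2 [-13.6  10.1]
0.3 [-21.2  14.1]
0.4 [-29.   17.3]
0.5 [-37.2  19.7]
0.6 [-45.5  21.3]
0.65 [-49.8  21.8]
0.7 [-54.  22.]
0.74 [-57.4  22.1]
0.785 [-61.2  22. ]
```

Call:
arm_command(
  plan=[
    {"grip": -1,"slide": [-2,2,0],"roll": 0.03},
    {"grip": -1,"slide": [-7,5,0],"roll": 0.1},
    {"grip": -1,"slide": [-14,10,0],"roll": 0.2},
    {"grip": -1,"slide": [-21,14,0],"roll": 0.3},
    {"grip": -1,"slide": [-29,17,0],"roll": 0.4},
    {"grip": -1,"slide": [-37,20,0],"roll": 0.5},
    {"grip": -1,"slide": [-45,21,0],"roll": 0.6},
    {"grip": -1,"slide": [-45,21,0],"roll": 0.6},
  ],
)

```text
time_s: 4.95
tool_pos: [0.5681, 0.0766, 0.0622]
tool_rot: [[-0.515, 0.857, 0.009], [0.857, 0.515, 0.001], [-0.004, 0.009, -1.0]]
wrist_force: [1.9, 1.8, 8.8]
width: -0.0002
gripper_force: 4.2
```

```bash
cat > ang.py <<'E'
from h import *
# table angle: dark holes in disc (top view) rotated against the first picture; also key
A=np.array([.5392,-.0070])
def rect(im):  # metric top-down view of plane z=.052, 0.5 mm/px, 280x280 mm about the axis
    c=manip.calibration('top'); E=np.array(c['extrinsics']); n=560
    g=(np.arange(n)-n/2+.5)*.0005; yy,xx=np.meshgrid(g,g)
    W=np.stack([A[0]-xx,A[1]-yy,np.full_like(xx,.052)],-1).reshape(-1,3)
    C=(W-E[:3,3])@E[:3,:3]
    p=cv2.projectPoints(C,np.zeros(3),np.zeros(3),np.array(c['mtx']),np.array([c['k1'],0,0,0]))[0].reshape(n,n,2).astype(np.float32)
    return cv2.remap(im,p[...,0],p[...,1],cv2.INTER_LINEAR)
def holes(im):
    R=rect(im); g=cv2.cvtColor(R,cv2.COLOR_RGB2GRAY); res=[]
    m=(g<85).astype(np.uint8); n,_,st,ce=cv2.connectedComponentsWithStats(m)
    for i in range(1,n):
        x,y=(ce[i]-279.5)*.5; 
        if 40<np.hypot(x,y)<110 and 60<st[i,4]<700: res.append((round(np.hypot(x,y),1),round(np.arctan2(y,x),4),int(st[i,4])))
    return R,res
E
python3 - <<'E'
from ang import *
a=load('top')[0]; np.save('top_start.npy',a); R0,h0=holes(a); print(h0)
o=manip.get_obs(); print(o['time_s'],o['tool_pos'],o['wrist_force'])
im,d=grab('top'); R,h=holes(im); print(h); save('r1',np.hstack([R0,R])[::1,:][:, :][::2,::2].repeat(1,0)); cv2.imwrite('pics/r1.png',cv2.resize(np.hstack([R0,R]),(800,400))[...,::-1])
E
```

```text
[(np.float64(85.2), np.float64(-1.885), 361), (np.float64(84.5), np.float64(-0.3018), 396), (np.float64(45.2), np.float64(3.0184), 394), (np.float64(85.0), np.float64(1.2736), 330)]
4.95 [0.56808537 0.07662535 0.06218615] [1.92743148 1.84792588 8.78891157]
[(np.float64(84.1), np.float64(-1.2501), 383), (np.float64(84.6), np.float64(0.3346), 339)]
```

View pics/r1.png

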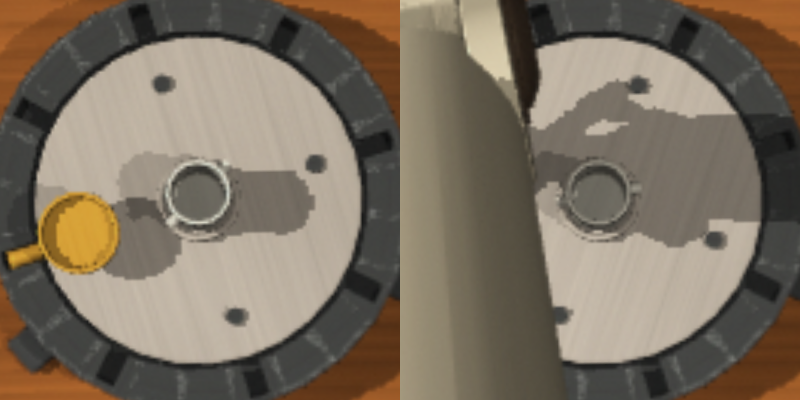

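The rectified view shows the bucket still seated, with the holes at (640,85) and (715,240) turned 0.635 rad. That leaves about 0.15 rad to go. I'll creep most of it while pressing a little harder.

Call:
arm_command(
  plan=[
    {"grip": -1,"slide": [0,0,1],"roll": 0},
    {"grip": -1,"slide": [-1.5,1,1],"roll": 0.02},
    {"grip": -1,"slide": [-3,2.5,1],"roll": 0.04},
    {"grip": -1,"slide": [-4.5,4,1],"roll": 0.07},
    {"grip": -1,"slide": [-6,5,1],"roll": 0.09},
    {"grip": -1,"slide": [-7,6,1],"roll": 0.11},
    {"grip": -1,"slide": [-7,6,1],"roll": 0.11},
    {"grip": -1,"slide": [-7,6,1],"roll": 0.11},
  ],
)

```text
time_s: 5.8
tool_pos: [0.5762, 0.0733, 0.062]
tool_rot: [[-0.42, 0.907, 0.009], [0.907, 0.42, 0.001], [-0.003, 0.009, -1.0]]
wrist_force: [-0.1, -1.4, 17.1]
width: -0.0003
gripper_force: 8.2
```

```bash
python3 - <<'E'
from ang import *
o=manip.get_obs(); print(o['time_s'],o['tool_pos'],o['wrist_force'],abs(o['qvel']).max())
im,d=grab('top'); R,h=holes(im); print(h)
E
```

```text
5.8 [0.57620487 0.07331214 0.06204109] [-0.0634408  -1.36533935 17.08073309] 0.002059551138230368
[(np.float64(83.9), np.float64(-1.1495), 443), (np.float64(84.6), np.float64(0.4367), 319)]
```

The table is at 0.737, so 0.047 rad remains.

Call:
arm_command(
  plan=[
    {"grip": -1,"slide": [-0.8,0.6,0],"roll": 0.01},
    {"grip": -1,"slide": [-1.5,1.3,0],"roll": 0.02},
    {"grip": -1,"slide": [-2.2,2,0],"roll": 0.03},
    {"grip": -1,"slide": [-3,2.6,0],"roll": 0.045},
    {"grip": -1,"slide": [-3,2.6,0],"roll": 0.045},
    {"grip": -1,"slide": [-3,2.6,0],"roll": 0.045},
    {"grip": -1,"slide": [-3,2.6,0],"roll": 0.045},
    {"grip": -1,"slide": [-3,2.6,0],"roll": 0.045},
  ],
)

```text
time_s: 6.65
tool_pos: [0.5796, 0.0716, 0.062]
tool_rot: [[-0.379, 0.925, 0.009], [0.925, 0.379, 0.001], [-0.002, 0.008, -1.0]]
wrist_force: [-0.3, 0.8, 16.7]
width: 0.0
gripper_force: 8.4
```

```bash
python3 - <<'E'
from ang import *
o=manip.get_obs(); print(o['time_s'],o['tool_pos'],o['wrist_force'],abs(o['qvel']).max())
im,d=grab('top'); R,h=holes(im); print(h)
R0=rect(np.load('top_start.npy'))
# refine: ECC-free brute rotation match on hole neighbourhoods
E
```

```text
6.65 [0.57964143 0.0715724  0.06201673] [-0.26151575  0.8152826  16.72844881] 0.0014143006749757416
[(np.float64(83.9), np.float64(-1.1069), 497), (np.float64(84.4), np.float64(0.4823), 330)]
```

The table is at about 0.78, in line with the notch. I'll let the plunger up straight and slowly.

Call:
arm_command(
  plan=[
    {"grip": -1,"slide": [0,0,-3],"roll": 0},
    {"grip": -1,"slide": [0,0,-6],"roll": 0},
    {"grip": -1,"slide": [0,0,-9],"roll": 0},
    {"grip": -1,"slide": [0,0,-12],"roll": 0},
    {"grip": -1,"slide": [0,0,-15],"roll": 0},
    {"grip": -1,"slide": [0,0,-17],"roll": 0},
    {"grip": -1,"slide": [0,0,-17],"roll": 0},
    {"grip": -1,"slide": [0,0,-17],"roll": 0},
  ],
)

```text
time_s: 7.5
tool_pos: [0.5768, 0.0715, 0.0762]
tool_rot: [[-0.379, 0.925, 0.003], [0.925, 0.379, 0.0], [-0.001, 0.003, -1.0]]
wrist_force: [3.6, 0.8, 6.4]
width: 0.0002
gripper_force: 2.9
```

The plunger is following the fingers up into the notch: z is 0.076 and they are still in contact. I'll lift clear and back away.

Call:
arm_command(
  plan=[
    {"grip": -1,"slide": [0,0,-3],"roll": 0},
    {"grip": -1,"slide": [0,0,-6],"roll": 0},
    {"grip": -1,"slide": [0,0,-10],"roll": 0},
    {"grip": -1,"slide": [0,0,-20],"roll": 0},
    {"grip": -1,"slide": [0,0,-40],"roll": 0},
    {"grip": -1,"slide": [0,0,-65],"roll": 0},
    {"grip": -1,"slide": [0,0,-90],"roll": 0},
    {"grip": -1,"slide": [0,0,-110],"roll": 0},
  ],
)

```text
time_s: 8.3
tool_pos: [0.5747, 0.0712, 0.1868]
tool_rot: [[-0.379, 0.925, -0.001], [0.925, 0.379, -0.0], [0.0, -0.001, -1.0]]
wrist_force: [0.1, 1.1, 0.3]
width: 0.0001
gripper_force: 0.0
```

Call:
arm_command(
  plan=[
    {"grip": -1,"slide": [5,10,-10],"roll": 0},
    {"grip": -1,"slide": [20,5,-10],"roll": 0},
    {"grip": -1,"slide": [50,0,-10],"roll": 0},
    {"grip": -1,"slide": [80,-5,-10],"roll": 0},
    {"grip": -1,"slide": [115,-15,-10],"roll": 0},
    {"grip": -1,"slide": [150,-25,-10],"roll": 0},
    {"grip": -1,"slide": [180,-35,-10],"roll": 0},
    {"grip": -1,"slide": [190,-40,-10],"roll": 0},
  ],
)

```text
time_s: 9.1
tool_pos: [0.4617, 0.2358, 0.194]
tool_rot: [[-0.385, 0.923, -0.004], [0.923, 0.385, 0.0], [0.002, -0.003, -1.0]]
wrist_force: [0.0, -0.8, 0.2]
width: 0.0001
gripper_force: 0.0
```

Call:
arm_command(
  plan=[
    {"grip": -1,"slide": [5,0,0],"roll": 0},
    {"grip": -1,"slide": [20,-5,0],"roll": 0},
    {"grip": -1,"slide": [40,-10,0],"roll": 0},
    {"grip": -1,"slide": [60,-15,0],"roll": 0},
    {"grip": -1,"slide": [75,-20,0],"roll": 0},
    {"grip": -1,"slide": [80,-20,0],"roll": 0},
    {"grip": -1,"slide": [80,-20,0],"roll": 0},
    {"grip": -1,"slide": [80,-20,0],"roll": 0},
  ],
)

```text
time_s: 9.9
tool_pos: [0.4183, 0.2972, 0.1951]
tool_rot: [[-0.378, 0.926, 0.0], [0.926, 0.378, -0.001], [-0.001, -0.0, -1.0]]
wrist_force: [0.2, -0.6, -0.8]
width: 0.0
gripper_force: 0.0
```

```bash
python3 - <<'E'
from ang import *
im,d=grab('top'); R,h=holes(im); print(h); P=cloud('top',d); Z=P[...,2]
hsv=cv2.cvtColor(im,cv2.COLOR_RGB2HSV)
b=(hsv[...,1]>110)&(hsv[...,0]>15)&(hsv[...,0]<35)&(hsv[...,2]>100)&(Z>.06)&(Z<.1)&(np.hypot(P[...,0]-.5392,P[...,1]+.007)<.12)
print(b.sum(),np.percentile(Z[b],[2,20,50,80,98]),cv2.minEnclosingCircle(P[b&(Z>.084)][:,:2].astype(np.float32)))
o=manip.get_obs(); print(o['time_s'],o['tool_pos'],o['wrist_force'])
save('top_end',im)
E
```

```text
[(np.float64(84.5), np.float64(-1.1032), 336), (np.float64(84.5), np.float64(0.4788), 340), (np.float64(85.9), np.float64(2.0605), 433)]
554 [0.07695257 0.07931148 0.08137714 0.08673239 0.09096664] ((0.5775494575500488, 0.0692238062620163), 0.02808740735054016)
9.95 [0.41833297 0.29705467 0.19508801] [-0.17301149 -0.1238922   0.47166954]
```

View pics/top_end.png

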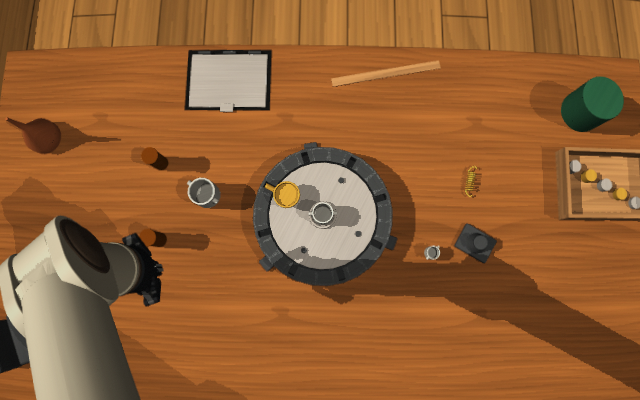

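The dish is now at (287,195) with its key in the next notch at (268,187). It is fully up: the floor is at z 0.080, the same as at the start, and the table has turned about 0.78 rad. The bucket is seated at (322,213), and the tubes, foot and spring haven't moved. The arm is clear, so I'll hand the job in.

```bash
python3 -c "
from workcell import manip
print(manip.finish_job())"
```

```text
the job is handed in; nothing more can be done
None
```

The table is turned one notch clockwise (about 0.78 rad measured), the plunger is fully up in that notch, nothing else was moved, and the job was handed in at about 10 s.

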